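Throw a sprung heater lid over centre and load the last vial

TASK

Get the dry-block heater ready and loaded: raise its sprung lid by the pull bar and push it on until it goes over its balance point and settles back on its stop, standing open by itself; ease it over gently, without letting it slam shut or leaning hard on it once it is against the stop. Then put the amber vial that stands on the bench into the one empty well of the block, upright and all the way down without forcing it, let go of it and leave the lid open. Leave everything else as it stands.

Things in the scene. Friction and masses are not known exactly. Their poses are not given: they have to be found in the camera images.
- dry_bath: Dry-block heater, fixed: off-white box 160 x 150 mm, 88 mm high, dark front panel, aluminium block with four wells in its top, hinged smoked lid (in all 128 mm high). Origin: centre of its underside. x points to its back (hinge), -x to its front (panel, pull bar), which faces the robot's right, y to its left, z up. The lid's spring stay is on its left flank, out to y = 90 mm, towards the robot.
- lid (a joint): Lid angle, rad: 0 closed, grows as the bar swings up and back; 1.57 is upright. Spring and weight push the lid shut (1 to 3 N at the bar) until its heel climbs a sprung roller: over some 0.2 rad the push rises by 3 to 7 N, then falls. That crest is the balance point: let go before it, the lid slams shut; past it the roller drives the lid on onto a rigid stop and keeps it there.
- stay_clamp (a point): Point on the heater's left flank, by the sector carrying roller and stop buffer (stay_sector_c1). Set differently on each unit: balance point anywhere from 1.43 to 1.92 rad, stop 0.1 to 0.2 rad beyond (1.57 to 2.07 rad). It must be felt: past it the lid runs on, its push 2 to 4 N below that before the roller; right on it, it may hang. Over 15 N at the bar is too hard on the stop.
- lid_bar (a point): Middle of the lid's pull bar: a steel rod 10 mm across along the heater's y, 79 mm free between its two arms, 31 mm clear of the lid's front wall, open above and below. Closed, it lies 186 mm in front of and 12 mm above the hinge line (104 mm above the bench). Moves with the lid. The lid is a hood 160 x 150 mm, 36 mm high, hollow below, walls 4 mm.
- lid_hinge (a point): Middle of the lid's hinge line, which runs along the heater's y axis; fixed to the heater, 66 mm behind its centre, 92 mm above the bench.
- empty_well (a point): Centre of the floor of the empty well, the front right one of the four. The well is round, upright, 29 mm across with a 2 mm chamfer, 26 mm deep: floor 62 mm, mouth (flush with the block's top) 88 mm above the bench. The other wells are 52 mm behind it and 68 mm to its left. Axes as dry_bath.
- vial: The vial to load: amber, white ribbed cap, 58 mm tall; body 27 mm across up to 45 mm, cap 25 mm across above; about 30 g. Stands upright on the bench in front of the heater, to the robot's right. Hold it by the glass below the cap: gripped across the cap's step it tilts. Let go a few mm up, it slides down home. Origin: centre of its underside, z up. Seated, it stands 32 mm proud of the block.
- vial_a: Like vial, already in the heater's front left well. Origin: centre of its underside. To be left alone.
- vial_b: Like vial, in the rear left well. To be left alone.
- vial_c: Like vial, in the rear right well. To be left alone.
- timer: Bench timer, cream box 66 x 66 x 18 mm, lying loose on the bench. Origin: centre of its underside. To be left alone.
- stain_bottle: Amber reagent bottle with a black cap, 47 mm across and 116 mm tall, standing loose on the bench. Origin: centre of its underside. To be left alone.
- petri_dish: Closed petri dish 88 mm across and 17 mm high, loose on the bench. Origin: centre of its underside. To be left alone.

How it is judged (in metres and radians):
On the way, in this order (a step that is already met when the one before it is completed fails the run):
1. the lid has gone over its balance point and stands open by itself, at rest against its stop, touched by nothing (contact force between stay_sector_c1 and anything else above 0.5 N and value of joint lid above 1.5 rad and velocity of joint lid between -0.05 and 0.05 rad/s and contact force between dry_bath and the fingers below 0.1 N and contact force between dry_bath and the arm below 0.1 N), for 0.4 s.
2. the vial is held by the fingers, upright, in the empty well (contact force between vial and the fingers above 0.3 N and horizontal distance between vial and empty_well below 0.006 m and z of vial in the frame of empty_well below 0.022 m and angle between vial's own z axis and vertical below 0.15 rad and value of joint lid above 1.5 rad), for 0.1 s.
At the end, for the whole second after the job is handed in: The lid stands open by itself, at rest and bearing on its stop (beyond 1.5 rad); the vial stands in the empty well, within 3 mm of its axis, its underside within 2.5 mm of the well floor, upright within 0.06 rad, at rest and released; the robot touches neither heater nor vial (all of step 1 and horizontal distance between vial and empty_well below 0.003 m and z of vial in the frame of empty_well below 0.0025 m and angle between vial's own z axis and vertical below 0.06 rad and linear speed of vial below 0.02 m/s and contact force between vial and the fingers below 0.1 N and contact force between vial and the arm below 0.1 N).
It fails at once if the lid was let slam shut (closing faster than 1.2 rad/s) or thrown open (faster than 3.5 rad/s) (velocity of joint lid below -1.2 rad/s or velocity of joint lid above 3.5 rad/s).
It fails at once if the lid was pressed hard against its stop (more than about 17 N at the bar) (contact force between stay_sector_c1 and anything else above 30 N).
It fails at once if the vial was forced into the block with more than 25 N (contact force between vial and dry_bath above 25 N).
It fails at once if the vial was knocked over (angle between vial's own z axis and vertical above 0.8 rad).
It fails at once if another vial, the timer, the bottle or the dish was moved by more than 15 mm (distance of any of vial_a, vial_b, vial_c, timer, stain_bottle, petri_dish from where it was at the start of the episode above 0.015 m).
It also fails if it takes over 72 s, if anything falls off the work surface, if the arm or the gripper's body presses on something with over 40 N, if the wrist force passes 120 N, or if a joint passes its speed limit or range.

ROBOT

A 7-joint arm with a two-finger parallel gripper is mounted at the origin on a cart in front of the work surface, level with it; the furniture and walls round the work are solid. World frame = base frame: x ahead of the robot, y to its left, z up, the work surface at z = 0. Lengths are in m, angles in degrees, forces in N, time in s.
With the tool pointing down it reaches from about 0.425 to 0.875 m from the base axis. Payload 4.7 kg.
Tool frame: the origin (TCP) lies at the very end of the fingers, on their centre line; the grasp point (between the pads) lies env.hold_point_z behind it (env.hold_point_z is the distance from the TCP to the grasp point, in m); z points along the fingers, y is the line along which they close (so a half turn about z gives the same grasp; the last joint's range is limited). The gripper opens to 87 mm and grips with 3 to 60 N. Pads are 19 mm wide; open, the fingers measure 117 mm over their backs; the gripper's body (75 mm by 190 mm) begins 51 mm behind the grasp point.
Start: joints at [69.506, 18.392, -4.016, 83.108, 1.295, 78.541, -3.26], TCP at [0.236, -0.606, 0.223] pointing down, gripper open.
Joint ranges: [-163.93, 163.93], [-17.29, 119.83], [-79.2, 71.16], [3.27, 140.29], [-89.18, 269.18], [5.43, 117.66], [-154.24, 154.24]. Speed limits (degrees/s): [147.25, 147.25, 180, 180, 180, 180, 180].

INTERFACE

Orientations are given as [roll, pitch, yaw] about the fixed x, y, z axes, in that order (R = Rz(yaw) Ry(pitch) Rx(roll)).
In Python, from cell import env gives the robot as it stands.
- The arm moves only by the shell command python3 -m jog 'ROWS' [FORCE]. ROWS is JSON, a list of rows, each an object with "dp": the shift along the tool's x, y, z in cm, a list of three; "twist": the turn about the tool's z in degrees; "fingers": the opening, from 0 (shut) to 1 (fully open). A call has 1 to 8 rows; each row is the pose to reach, as a shift and turn from the pose commanded when the call began, along the tool's axes at that moment; what a row does not reach only later rows make up. A row lasts 1/8 s, in which the tool goes at most 62.5 mm and 10.7 degrees, less where a joint would pass 70% of its speed; a pose out of reach is approached as far as the arm can. A call with a gripper value outside its range is refused whole. The fingers move at their own pace and stop on an object; FORCE is the grip in N (left out, the last holds). Time passes only in rows, so rows that repeat a pose let the fingers close. It gives the time, the measured TCP pose, the force, the opening and the grip force at its end, in the units of the state.
- env.get_obs(): the state, without advancing time (a new reading comes with each control period).
- env.read_camera(name): name is "side" or "top" or "wrist"; returns a dict with "pixels" (400x640x3 uint8, blue, green, red), "depth" (400x640 float32, m along the optical axis (not along the pixel's ray), 0 where there is no reading), "fx", "fy", "cx", "cy" (pixels), "rvec" (rotation vector, rad) and "tvec" (3), from world to camera coordinates, as OpenCV has them. Camera axes: x right, y down, z forward; pixel columns grow to the right and rows downward; lengths in m; the calibration is good to about 2 mm. A picture is of the moment at which its call begins.
- env.sign_off(): hands the job in; it is judged then, once.
The state is a dict: "time_s": time; "qpos": joint angles; "joint_velocities": joint speeds; "effort": joint torques, N m; "tool_pos": TCP position; "tool_rot": TCP orientation; "force": force on the tool from outside, world axes, zero at the start; "wrist_torque": the same for the moment, N m; "grip_width": finger opening in m; "grasp_force": force on a finger pad.
Only numpy, scipy, OpenCV 4.12 (cv2) and the standard library are available. Lean on these libraries where they do the work, as an engineer would, in place of code of your own. Each camera call takes 0.05 s, during which the arm holds its last target. There are 200 camera calls.

## Working session

There is one attempt and no reset: what is moved stays moved. The work goes in short steps, Python scripts to look and compute and a shell command to move; the robot and the scene stay as the last step left them, time stands still between calls to the robot, and variables do not carry over. Pictures are saved under pics/ and viewed, at most 10 in all, crops included, and the job is handed in when it is done.

```bash
ls; mkdir -p pics; cat > h.py <<'E'
import numpy as np, cv2
from cell import env
from scipy.spatial.transform import Rotation as Ro
def cam(n,png=None):
    c=env.read_camera(n)
    if png: cv2.imwrite('pics/'+png,c['pixels'])
    return c
def pt(c,u,v,z=None,r=2):
    """world point at pixel; depth median, or intersect plane z"""
    R=cv2.Rodrigues(np.array(c['rvec'],float))[0]; t=np.array(c['tvec'],float).ravel()
    ray=np.array([(u-c['cx'])/c['fx'],(v-c['cy'])/c['fy'],1])
    o=-R.T@t; d=R.T@ray
    if z is not None: return o+d*(z-o[2])/d[2]
    p=c['depth'][int(v)-r:int(v)+r+1,int(u)-r:int(u)+r+1]; p=p[p>0]
    return o+d*np.median(p)
def proj(c,P):
    return cv2.projectPoints(np.array(P,float).reshape(-1,3),np.array(c['rvec'],float),np.array(c['tvec'],float),np.array([[c['fx'],0,c['cx']],[0,c['fy'],c['cy']],[0,0,1.]]),None)[0].reshape(-1,2)
def Rt(): 
    return Ro.from_euler('xyz',env.get_obs()['tool_rot'],degrees=True).as_matrix()
def todp(w): # world shift (m) -> tool cm
    return np.round(Rt().T@np.array(w)*100,2)
E
python3 - <<'E'
from h import *
import pickle
print(env.get_obs(), env.hold_point_z)
for n in ('top','side'):
    c=cam(n,n+'0.png'); pickle.dump(c,open(n+'0.pkl','wb')); print(n,c['fx'],-cv2.Rodrigues(np.array(c['rvec'],float))[0].T@np.ravel(c['tvec']))
E
```

```text
pics
{'time_s': 0.0, 'qpos': array([69.50651487, 18.43906478, -4.01516918, 83.17498414,  1.2960941 ,
       78.54275682, -3.25983732]), 'joint_velocities': array([ 0.00862123, -0.03450586,  0.0057784 ,  0.04096862,  0.007371  ,
        0.02700864,  0.00932197]), 'effort': array([ 4.48967503e-04, -4.91286993e+01, -4.03566342e-01, -3.12529993e+01,
       -6.39283005e-02,  4.38176352e-02,  1.83660800e-04]), 'tool_pos': array([ 0.23586304, -0.60508782,  0.22146072]), 'tool_rot': array([-1.79888500e+02,  7.06392659e-03,  2.13032807e+01]), 'force': array([ 0.57462787,  0.09958009, -0.00796676]), 'wrist_torque': array([-0.02065615,  0.00409337, -0.01183118]), 'grasp_force': 0.0, 'grip_width': 0.0872484310339818} 0.0187
top 485.916106701863 [0.38522323 0.08799642 1.52088944]
side 469.8701316435331 [-0.16003354  0.28991853  1.16568867]
```

View pics/top0.png

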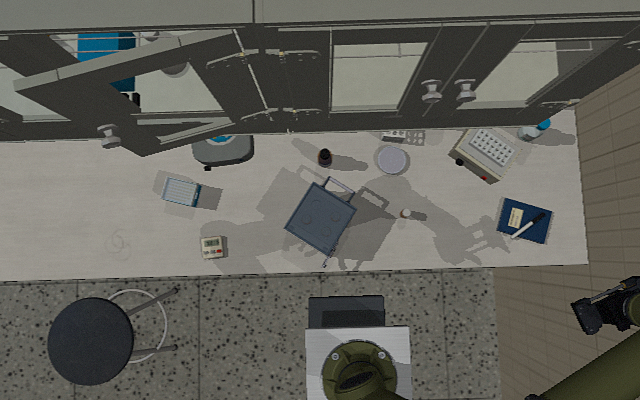

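View pics/side0.png

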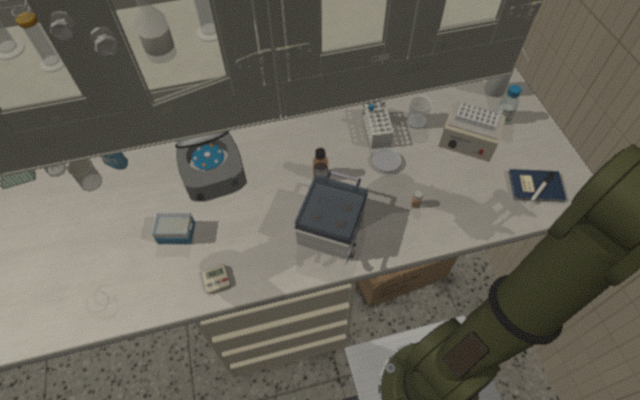

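```bash
python3 - <<'E'
import cv2,numpy as np
a=cv2.imread('pics/top0.png')[135:275,265:435]; b=cv2.imread('pics/side0.png')[140:270,280:440]
a=cv2.resize(a,None,fx=4,fy=4,interpolation=2)
b=cv2.resize(b,None,fx=4,fy=4,interpolation=2)
cv2.imwrite('pics/a.png',a);cv2.imwrite('pics/b.png',b)
E
```

```text
(no output)
```

View pics/a.png

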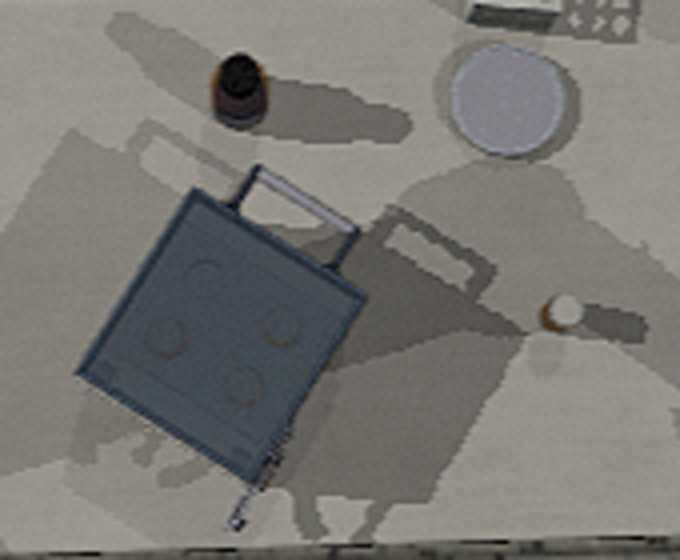

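View pics/b.png

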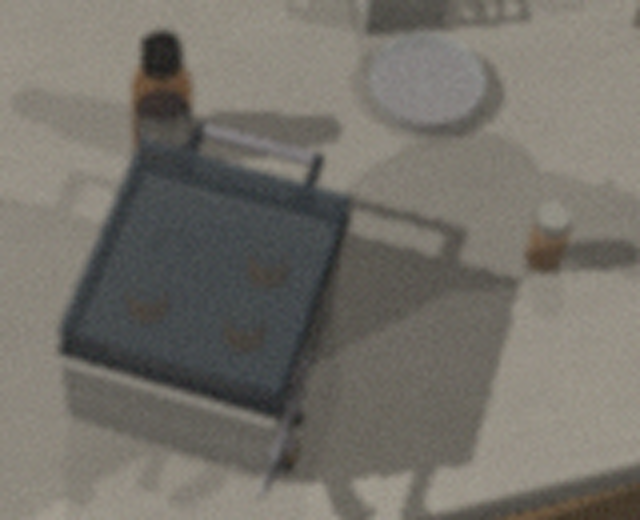

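```bash
cat > m.py <<'E'
from h import *
import pickle
c=pickle.load(open('top0.pkl','rb')); s=pickle.load(open('side0.pkl','rb'))
f=lambda u,v:(265+u/4-.4,135+v/4-.4)
g=lambda u,v:(280+u/4-.4,140+v/4-.4)
np.set_printoptions(precision=4,suppress=True)
co=[pt(c,*f(*p),z=.128) for p in [(195,188),(369,297),(252,485),(78,373)]]
C=np.mean(co,0); print('corners',np.array(co)[:,:2].tolist(),'centre',C, [np.linalg.norm(co[i]-co[i-1]) for i in range(4)])
cs=[pt(s,*g(*p),z=.128) for p in [(350,198),(275,412),(62,350)]]
print('side corners',cs)
xh=(co[2]+co[3]-co[0]-co[1]); xh/=np.linalg.norm(xh); print('xh',xh,np.degrees(np.arctan2(xh[1],xh[0])))
b=[pt(c,*f(*p),z=.109) for p in [(258,168),(357,233)]]; print('bar',b,np.mean(b,0))
b=[pt(s,*g(*p),z=.109) for p in [(205,128),(318,158)]]; print('bar side',b,np.mean(b,0))
for p in [(205,275),(280,325),(243,385),(166,335)]: print('well',pt(c,*f(*p),z=.12)[:2])
print('vial top',pt(c,*f(566,312),z=.058),pt(c,*f(566,312)),'side',pt(s,*g(553,215),z=.058))
for p in [(255,10),(200,30),(330,118),(240,45),(110,130),(130,150),(430,90),(300,118)]: print(p,pt(c,*p))
E
python3 m.py
```

```text
corners [[0.5860710015985491, 0.11714049623630823], [0.5032953308658709, -0.005782972108229326], [0.3716175377034566, 0.08226898340980887], [0.4547712087743975, 0.20448448694429833]] centre [0.4789 0.0995 0.128 ] [np.float64(0.1576978386296483), np.float64(0.14819578514618859), np.float64(0.15840513906649026), np.float64(0.14782138653375915)]
side corners [array([ 0.5001, -0.0029,  0.128 ]), array([0.3584, 0.092 , 0.128 ]), array([0.4365, 0.2099, 0.128 ])]
xh [-0.8319  0.5549  0.    ] 146.29823594711172
bar [array([0.6023, 0.0709, 0.109 ]), array([ 0.5521, -0.    ,  0.109 ])] [0.5772 0.0354 0.109 ]
bar side [array([0.5954, 0.0711, 0.109 ]), array([0.55  , 0.0027, 0.109 ])] [0.5727 0.0369 0.109 ]
well [0.5234 0.1118]
well [0.4856 0.0586]
well [0.4431 0.0866]
well [0.4807 0.1411]
vial top [ 0.4936 -0.1584  0.058 ] [ 0.4936 -0.1585  0.0575] side [ 0.4928 -0.1569  0.058 ]
(255, 10) [0.7247 0.1771 0.8721]
(200, 30) [0.7059 0.2589 0.8552]
(330, 118) [0.7004 0.0679 0.3893]
(240, 45) [0.7135 0.2138 0.7834]
(110, 130) [0.6233 0.4868 0.6286]
(130, 150) [0.6243 0.522  0.4465]
(430, 90) [ 0.6845 -0.1201  0.6217]
(300, 118) [0.7018 0.1393 0.3921]
```

```bash
python3 -m jog '[{"dp":[4.7,-3.75,-0.8],"twist":-5,"fingers":1},{"dp":[9.4,-7.5,-1.6],"twist":-10,"fingers":1},{"dp":[14.1,-11.2,-2.4],"twist":-15,"fingers":1},{"dp":[18.8,-15,-3.2],"twist":-20,"fingers":1},{"dp":[23.5,-18.7,-4],"twist":-25,"fingers":1},{"dp":[28.2,-22.5,-4.8],"twist":-30,"fingers":1},{"dp":[32.9,-26.2,-5.2],"twist":-35,"fingers":1},{"dp":[37.6,-30,-5.2],"twist":-35,"fingers":1}]'; python3 -c "
from h import *
o=env.get_obs();print(o['qpos'],o['tool_pos'],o['tool_rot'],todp([.38-o['tool_pos'][0],.17-o['tool_pos'][1],0]))"
```

```text
time_s: 1.1
tool_pos: [0.4781, -0.1878, 0.2748]
tool_rot: [180.0, 0.0, 56.3]
force: [0.7, -0.8, 0.6]
grip_width: 0.0869
grasp_force: 0.0
[ 45.29826042   1.63529493 -27.22785615  96.78158372   0.7870914
  81.72212722 -15.70727654] [ 0.4781351  -0.18782542  0.27478787] [1.79950427e+02 1.81144028e-02 5.63255733e+01] [ 24.34 -28.01  -0.03]
```

```bash
python3 -m jog '[{"dp":[3.6,-4.4,0],"twist":0,"fingers":1},{"dp":[7.2,-8.8,0],"twist":0,"fingers":1},{"dp":[10.8,-13.2,0],"twist":0,"fingers":1},{"dp":[14.4,-17.6,0],"twist":0,"fingers":1},{"dp":[18,-22,0],"twist":0,"fingers":1},{"dp":[21.6,-26.4,0],"twist":0,"fingers":1},{"dp":[24.1,-30.2,0],"twist":0,"fingers":1},{"dp":[24.1,-30.2,0],"twist":0,"fingers":1}]'; python3 -c "
from h import *
o=env.get_obs();print(o['qpos'],o['tool_pos'],o['tool_rot'],o['force'])"
```

```text
time_s: 2.1
tool_pos: [0.3581, 0.1821, 0.2746]
tool_rot: [180.0, 0.0, 56.8]
force: [0.0, -0.2, -0.4]
grip_width: 0.0871
grasp_force: 0.0
[ 20.87554134 -16.54303093 -41.5280751  108.99694621 -10.91575515
  83.6435314  -51.45929521] [0.35807935 0.18208286 0.27455569] [1.79965996e+02 1.06830483e-02 5.67735967e+01] [ 0.0341727  -0.19685757 -0.4059373 ]
```

```bash
python3 -m jog '[{"dp":[0,5,0],"twist":0,"fingers":0.33},{"dp":[0,10,0],"twist":0,"fingers":0.33},{"dp":[0,15,0],"twist":0,"fingers":0.33},{"dp":[0,20,1],"twist":0,"fingers":0.33},{"dp":[0,25,3],"twist":0,"fingers":0.33},{"dp":[-0.1,26.4,5],"twist":0,"fingers":0.33},{"dp":[-0.1,26.4,5],"twist":0,"fingers":0.33}]'; python3 -c "
from h import *
c=cam('wrist','w1.png')
import pickle; pickle.dump(c,open('w1.pkl','wb'))
o=env.get_obs();print(o['qpos'],o['tool_pos'],o['tool_rot'],o['force'])
print(proj(c,[[.577,.0345,.109],[.6023,.0709,.104],[.5521,0,.104],[.4936,-.158,.058],[.5234,.1118,.12]]))"
```

```text
time_s: 2.98
tool_pos: [0.5776, 0.0296, 0.2218]
tool_rot: [-179.7, 0.1, 56.2]
force: [-0.7, 0.1, 1.0]
grip_width: 0.0308
grasp_force: 0.0
[ 26.18096842  12.87894896 -36.87112843  92.34517441   7.80456689
  77.56436838 -45.41401463] [0.5777924  0.03126144 0.22354424] [-1.79838464e+02  6.40253883e-02  5.62903472e+01] [-1.28902565  0.57564173  0.07415431]
[[315.54141723 193.80522584]
 [316.32741423 141.84750723]
 [314.15703587 236.49941362]
 [347.92099749 346.3971423 ]
 [207.16742091 156.69773883]]
```

View pics/w1.png

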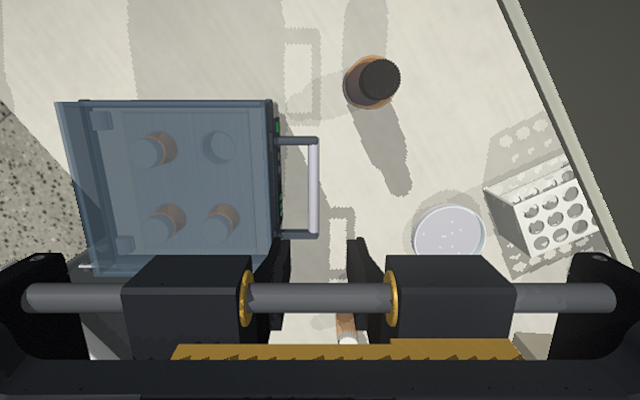

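```bash
python3 -m jog '[{"dp":[0.2,-0.4,4],"twist":0,"fingers":0.33},{"dp":[0.2,-0.4,8],"twist":0,"fingers":0.33},{"dp":[0.2,-0.4,10],"twist":0,"fingers":0.33},{"dp":[0.2,-0.4,12],"twist":0,"fingers":0.33},{"dp":[0.2,-0.4,13.6],"twist":0,"fingers":0.33},{"dp":[0.2,-0.4,13.6],"twist":0,"fingers":0.33}]' 15; python3 -c "
from h import *
o=env.get_obs();print(o['tool_pos'],o['tool_rot'],o['force'])"
```

```text
time_s: 3.78
tool_pos: [0.5762, 0.0351, 0.0877]
tool_rot: [-179.9, 0.1, 56.3]
force: [-0.6, 0.3, -0.5]
grip_width: 0.0286
grasp_force: 0.0
[0.57615499 0.0350541  0.08768528] [-1.79918887e+02  5.34213627e-02  5.63052161e+01] [-0.64884787  0.30528654 -0.47123149]
```

Free of contact; close on the bar.

```bash
python3 -m jog '[{"dp":[0,0,0],"twist":0,"fingers":0},{"dp":[0,0,0],"twist":0,"fingers":0},{"dp":[0,0,0],"twist":0,"fingers":0},{"dp":[0,0,0],"twist":0,"fingers":0}]' 15; python3 -c "
from h import *
o=env.get_obs();print(o['tool_pos'],o['tool_rot'],o['force'])
hz=np.array([.424,.136,.092]);r=.1864
# dp table: y back(-), z up(-) from theta 0
for th in np.arange(0,2.1,.1):
    a=th+.0645; print(round(th,2),np.round([ (r*np.cos(a)-r*np.cos(.0645))*100, -(r*np.sin(a)-r*np.sin(.0645))*100],2))"
```

```text
time_s: 4.28
tool_pos: [0.576, 0.0361, 0.0887]
tool_rot: [-179.9, 0.0, 56.3]
force: [-3.7, 1.8, 2.4]
grip_width: 0.0097
grasp_force: 15.0
[0.57601733 0.03605897 0.0886924 ] [-1.79915353e+02  1.04486391e-02  5.63407073e+01] [-3.66776143  1.77398797  2.43090668]
0.0 [ 0. -0.]
0.1 [-0.21 -1.85]
0.2 [-0.61 -3.67]
0.3 [-1.19 -5.44]
0.4 [-1.94 -7.15]
0.5 [-2.85 -8.77]
0.6 [ -3.93 -10.29]
0.7 [ -5.15 -11.7 ]
0.8 [ -6.5  -12.98]
0.9 [ -7.98 -14.12]
1.0 [ -9.56 -15.1 ]
1.1 [-11.23 -15.92]
1.2 [-12.98 -16.57]
1.3 [-14.78 -17.04]
1.4 [-16.62 -17.33]
1.5 [-18.48 -17.44]
1.6 [-20.35 -17.36]
1.7 [-22.19 -17.09]
1.8 [-24.   -16.64]
1.9 [-25.75 -16.01]
2.0 [-27.43 -15.21]
```

```bash
python3 -m jog '[{"dp":[0,-0.1,-0.9],"twist":0,"fingers":0},{"dp":[0,-0.2,-1.85],"twist":0,"fingers":0},{"dp":[0,-0.4,-2.76],"twist":0,"fingers":0},{"dp":[0,-0.6,-3.67],"twist":0,"fingers":0},{"dp":[0,-0.9,-4.55],"twist":0,"fingers":0},{"dp":[0,-1.2,-5.44],"twist":0,"fingers":0},{"dp":[0,-1.55,-6.3],"twist":0,"fingers":0},{"dp":[0,-1.94,-7.15],"twist":0,"fingers":0}]' 15; python3 -c "
from h import *
o=env.get_obs();print(o['tool_pos'],o['tool_rot'],Rt().T@o['force'])"
```

```text
time_s: 5.28
tool_pos: [0.5608, 0.0461, 0.1608]
tool_rot: [180.0, -0.0, 56.3]
force: [0.8, 4.7, -4.5]
grip_width: 0.0094
grasp_force: 15.0
[0.56082414 0.04610326 0.16079913] [ 1.79951622e+02 -3.65668568e-02  5.63033784e+01] [ 4.34319966 -1.89553018  4.48068501]
```

```bash
python3 -m jog '[{"dp":[0,-0.91,-1.62],"twist":0,"fingers":0},{"dp":[0,-1.99,-3.14],"twist":0,"fingers":0},{"dp":[0,-3.21,-4.55],"twist":0,"fingers":0},{"dp":[0,-4.56,-5.83],"twist":0,"fingers":0},{"dp":[0,-6.04,-6.97],"twist":0,"fingers":0},{"dp":[0,-7.62,-7.95],"twist":0,"fingers":0},{"dp":[0,-9.29,-8.77],"twist":0,"fingers":0},{"dp":[0,-9.29,-8.77],"twist":0,"fingers":0}]' 15; cat > st.py <<'E'
from h import *
o=env.get_obs();f=Rt().T@o['force'];p=o['tool_pos']
xh=np.array([-.832,.555]); b=-(p[:2]-[.424,.136])@xh; z=p[2]+.0187-.092
a=np.arctan2(z,b); t=np.array([0,-np.sin(a),-np.cos(a)]) # tangent(opening) in tool axes
rad=np.array([0,np.cos(a),-np.sin(a)])
print('th~',round(a-.0645,3),'r',round(np.hypot(b,z),4),'Ftool',np.round(f,1),'resist',round(-f@t,2),'radial',round(f@rad,2),p,o['tool_rot'][2],'g',o['grip_width'])
E
python3 st.py
```

```text
time_s: 6.28
tool_pos: [0.4858, 0.0964, 0.2523]
tool_rot: [179.4, -0.1, 56.3]
force: [5.7, 0.4, 5.8]
grip_width: 0.009
grasp_force: 15.0
th~ 1.117 r 0.1935 Ftool [ 3.5  4.5 -5.7] resist 2.03 radial 6.99 [0.48579951 0.09641428 0.25229943] 56.25753539861822 g 0.00904848080800352
```

```bash
python3 -m jog '[{"dp":[0,-0.8,-0.55],"twist":0,"fingers":0},{"dp":[0,-1.7,-0.85],"twist":0,"fingers":0},{"dp":[0,-2.6,-1.12],"twist":0,"fingers":0},{"dp":[0,-3.5,-1.32],"twist":0,"fingers":0},{"dp":[0,-3.5,-1.32],"twist":0,"fingers":0}]' 15; python3 st.py
```

```text
time_s: 6.9
tool_pos: [0.4558, 0.1165, 0.2642]
tool_rot: [179.6, -0.1, 56.3]
force: [4.6, -0.4, 6.9]
grip_width: 0.0092
grasp_force: 15.0
th~ 1.314 r 0.1945 Ftool [ 2.3  4.1 -6.8] resist 2.72 radial 7.5 [0.45575132 0.11648966 0.26423064] 56.27199873917248 g 0.009204484413432277
```

```bash
for i in 1; do python3 -m jog '[{"dp":[0,-0.5,-0.4],"twist":0,"fingers":0},{"dp":[0,-0.9,-0.46],"twist":0,"fingers":0},{"dp":[0,-0.9,-0.46],"twist":0,"fingers":0}]' 15 >/dev/null; python3 st.py; python3 -m jog '[{"dp":[0,-0.5,-0.07],"twist":0,"fingers":0},{"dp":[0,-0.9,-0.13],"twist":0,"fingers":0},{"dp":[0,-0.9,-0.13],"twist":0,"fingers":0}]' 15 > /dev/null; python3 st.py; done
```

```text
th~ 1.367 r 0.1952 Ftool [ 4.9  2.3 -1.9] resist 2.06 radial 2.17 [0.44719509 0.12211158 0.26662203] 56.30998279801931 g 0.009420799188047113
th~ 1.406 r 0.1957 Ftool [ 6.   5.  -0.9] resist 4.91 radial 1.38 [0.44104565 0.126288   0.26797107] 56.25663438214524 g 0.009218447528358124
```

```bash
python3 -m jog '[{"dp":[0.15,-0.5,-0.03],"twist":0,"fingers":0},{"dp":[0.15,-0.9,-0.07],"twist":0,"fingers":0},{"dp":[0.15,-0.9,-0.07],"twist":0,"fingers":0}]' 15 >/dev/null; python3 st.py; python3 -m jog '[{"dp":[0,-0.5,0],"twist":0,"fingers":0},{"dp":[0,-0.9,-0.01],"twist":0,"fingers":0},{"dp":[0,-0.9,-0.01],"twist":0,"fingers":0}]' 15 > /dev/null; python3 st.py
```

```text
th~ 1.445 r 0.1961 Ftool [ 2.3  7.9 -2.3] resist 7.75 radial 2.78 [0.43489274 0.13062469 0.26898603] 56.15685284008568 g 0.009498143495300938
th~ 1.493 r 0.1964 Ftool [ 1.2  5.5 -7.4] resist 5.37 radial 7.49 [0.42707581 0.13588303 0.26971866] 56.17038420794266 g 0.009645598228919021
```

```bash
python3 -m jog '[{"dp":[0,-0.3,-0.1],"twist":0,"fingers":0},{"dp":[0,-0.6,-0.2],"twist":0,"fingers":0},{"dp":[0,-0.6,-0.2],"twist":0,"fingers":0}]' 15 >/dev/null; python3 st.py; python3 -m jog '[{"dp":[0,-0.3,-0.0],"twist":0,"fingers":0},{"dp":[0,-0.6,0],"twist":0,"fingers":0},{"dp":[0,-0.6,0],"twist":0,"fingers":0}]' 15 > /dev/null; python3 st.py
```

```text
th~ 1.534 r 0.1969 Ftool [ 1.2  3.4 -2.1] resist 3.42 radial 1.99 [0.42038146 0.14030329 0.27015482] 56.2386460660307 g 0.009629657572865411
th~ 1.572 r 0.1968 Ftool [-0.9  0.3 -4.4] resist 0.56 radial 4.34 [0.41413944 0.14461457 0.26970139] 56.32100868679305 g 0.009598822452919636
```

```bash
python3 -m jog '[{"dp":[0,-0.2,0.0],"twist":0,"fingers":0},{"dp":[0,-0.4,0],"twist":0,"fingers":0},{"dp":[0,-0.4,0],"twist":0,"fingers":0}]' 15 >/dev/null; python3 st.py; python3 -m jog '[{"dp":[0,-0.2,0.03],"twist":0,"fingers":0},{"dp":[0,-0.4,0.05],"twist":0,"fingers":0},{"dp":[0,-0.4,0.05],"twist":0,"fingers":0}]' 15 > /dev/null; python3 st.py
```

```text
th~ 1.593 r 0.1968 Ftool [-3.2 -0.4 -4.7] resist -0.0 radial 4.72 [0.41088067 0.14689047 0.26935901] 56.32163822842984 g 0.009505497843221697
th~ 1.614 r 0.1968 Ftool [-3.  -2.5 -5.6] resist -1.9 radial 5.81 [0.40742213 0.14921594 0.26891263] 56.323166594500215 g 0.009449210887426188
```

Negative now: past the balance point. Keep following gently to the stop.

```bash
python3 -m jog '[{"dp":[-0.1,-0.2,0.0],"twist":0,"fingers":0},{"dp":[-0.1,-0.4,0],"twist":0,"fingers":0},{"dp":[-0.1,-0.4,0]  ,"twist":0,"fingers":0}]' 15 >/dev/null; python3 st.py; python3 -m jog '[{"dp":[0,-0.2,0.03],"twist":0,"fingers":0},{"dp":[0,-0.3,0.05],"twist":0,"fingers":0},{"dp":[0,-0.3,0.05],"twist":0,"fingers":0}]' 15 > /dev/null; python3 st.py
```

```text
th~ 1.635 r 0.1968 Ftool [ 0.7 -2.6  0.9] resist -2.66 radial -0.59 [0.40383323 0.15144215 0.26845468] 56.3629758366726 g 0.009564333995381277
th~ 1.648 r 0.1969 Ftool [ 2.2 -2.9  4.4] resist -3.54 radial -3.97 [0.40183515 0.15275082 0.2682503 ] 56.3328175474023 g 0.009477513167845222
```

```bash
python3 -m jog '[{"dp":[0,-0.2,0.05],"twist":0,"fingers":0},{"dp":[0,-0.3,0.07],"twist":0,"fingers":0},{"dp":[0,-0.3,0.07]  ,"twist":0,"fingers":0}]' 15 >/dev/null; python3 st.py; python3 -m jog '[{"dp":[0,-0.2,0.03],"twist":0,"fingers":0},{"dp":[0,-0.3,0.05],"twist":0,"fingers":0},{"dp":[0,-0.3,0.05],"twist":0,"fingers":0}]' 15 > /dev/null; python3 st.py
```

```text
th~ 1.662 r 0.197 Ftool [ 2.8 -4.3  3.5] resist -4.82 radial -2.75 [0.39940799 0.15432231 0.26791774] 56.327807474258705 g 0.00928031462304137
th~ 1.676 r 0.1971 Ftool [ 3.8 -2.7  2.2] resist -3.06 radial -1.7 [0.39718543 0.15575886 0.26752165] 56.31233027313893 g 0.0093523669185931
```

```bash
python3 -m jog '[{"dp":[0.1,-0.2,0.0],"twist":0,"fingers":0},{"dp":[0.1,-0.3,0.0],"twist":0,"fingers":0},{"dp":[0.1,-0.3,0.0]  ,"twist":0,"fingers":0}]' 15 >/dev/null; python3 st.py; python3 -m jog '[{"dp":[0,-0.1,0.0],"twist":0,"fingers":0},{"dp":[0,-0.2,0.0],"twist":0,"fingers":0},{"dp":[0,-0.2,0.0],"twist":0,"fingers":0}]' 15 > /dev/null; python3 st.py
```

```text
th~ 1.69 r 0.1972 Ftool [ 1.  -2.2  3.6] resist -2.78 radial -3.17 [0.39489357 0.15738134 0.26714202] 56.27457297976811 g 0.009058304549980427
th~ 1.701 r 0.1974 Ftool [-0.4 -0.4  5.6] resist -1.47 radial -5.38 [0.3932139  0.15853597 0.26694113] 56.27794174353165 g 0.009067280632057115
```

```bash
python3 -m jog '[{"dp":[0,-0.2,0.0],"twist":0,"fingers":0},{"dp":[0,-0.2,0.0]  ,"twist":0,"fingers":0}]' 15 >/dev/null; python3 st.py; python3 -m jog '[{"dp":[0,-0.2,0.0],"twist":0,"fingers":0},{"dp":[0,-0.2,0.0],"twist":0,"fingers":0}]' 15 ; python3 st.py; python3 -c "
from h import *
cam('side','s2.png')
im=cv2.imread('pics/s2.png');cv2.imwrite('pics/s2c.png',cv2.resize(im[60:300,240:440],None,fx=2.5,fy=2.5,interpolation=2))"
```

```text
th~ 1.709 r 0.1975 Ftool [-0.8  2.3 10.3] resist 0.15 radial -10.57 [0.39180612 0.15945359 0.26678908] 56.265313538735725 g 0.009677285605642093
time_s: 12.65
tool_pos: [0.3905, 0.1603, 0.2666]
tool_rot: [179.9, 0.1, 56.2]
force: [3.8, -2.8, -14.7]
grip_width: 0.0093
grasp_force: 15.0
th~ 1.717 r 0.1977 Ftool [-0.2  4.7 14.7] resist 1.56 radial -15.35 [0.39052915 0.16028617 0.26660209] 56.24683154053929 g 0.009278612512039331
```

View pics/s2c.png

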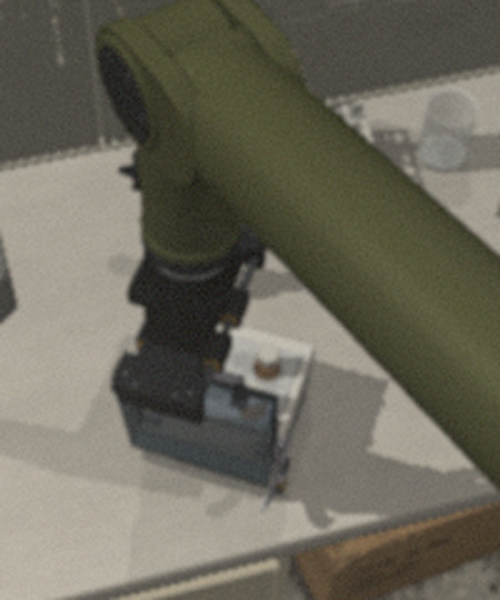

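```bash
python3 -m jog '[{"dp":[0,0,0.2],"twist":0,"fingers":0},{"dp":[0,0,0.3]  ,"twist":0,"fingers":0},{"dp":[0,0,0.3]  ,"twist":0,"fingers":0}]' 15 >/dev/null; python3 st.py; python3 -m jog '[{"dp":[0,-0.2,0.04],"twist":0,"fingers":0},{"dp":[0,-0.2,0.04],"twist":0,"fingers":0}]' 15 >/dev/null; python3 st.py
```

```text
th~ 1.717 r 0.1975 Ftool [-6.5  1.5 -1.4] resist 1.78 radial 1.05 [0.39064965 0.16037096 0.26639041] 56.24770929232014 g 0.009535251394753124
th~ 1.723 r 0.1975 Ftool [-6.3  4.5 -1.4] resist 4.68 radial 0.43 [0.38972506 0.16098112 0.26615736] 56.22028503487405 g 0.009620030798296784
```

```bash
python3 -m jog '[{"dp":[-0.1,0.15,0],"twist":0,"fingers":0},{"dp":[-0.2,0.3,0],"twist":0,"fingers":0},{"dp":[-0.2,0.3,0],"twist":0,"fingers":0.15},{"dp":[-0.2,0.3,0],"twist":0,"fingers":0.25},{"dp":[-0.2,0.3,0],"twist":0,"fingers":0.33},{"dp":[-0.2,0.3,0],"twist":0,"fingers":0.33}]' 15; python3 st.py; python3 - <<'E'
from h import *
import pickle
c=cam('wrist','w3.png'); pickle.dump(c,open('w3.pkl','wb'))
E
```

```text
time_s: 14.08
tool_pos: [0.3896, 0.1595, 0.2638]
tool_rot: [-180.0, 0.0, 56.3]
force: [-0.1, 0.3, -0.2]
grip_width: 0.0275
grasp_force: 0.0
th~ 1.721 r 0.195 Ftool [ 0.2 -0.3  0.2] resist -0.29 radial -0.12 [0.38960192 0.15946639 0.26382491] 56.33012043083705 g 0.02749590099838295
```

View pics/w3.png

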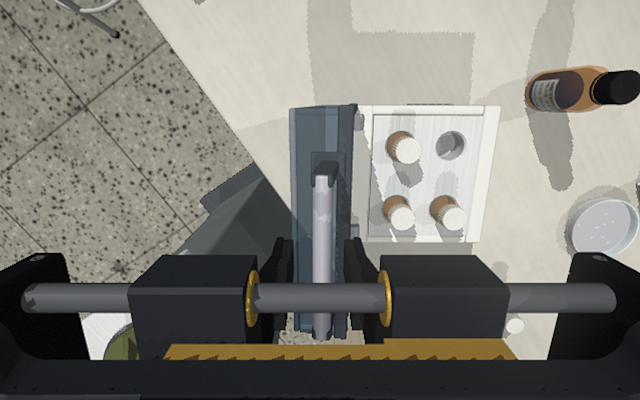

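```bash
python3 -m jog '[{"dp":[0,0,-3],"twist":0,"fingers":0.33},{"dp":[0,0,-6],"twist":0,"fingers":0.4},{"dp":[0,0,-6],"twist":0,"fingers":0.6}]' 15; python3 - <<'E'
from h import *
import pickle
c=pickle.load(open('w3.pkl','rb'))
print('mouth',pt(c,451,146,z=.088),'caps',[pt(c,*p,z=.12)[:2] for p in [(407,151),(402,218),(453,217)]])
xh=np.array([-.832,.555]);yh=np.array([-.555,-.832]);ce=np.array([.4789,.0995])
print('est from top centre',ce-xh*.026-yh*.034)
c=cam('wrist'); cv2.imwrite('pics/w4.png',cv2.resize(c['pixels'][80:280,300:560],None,fx=3,fy=3,interpolation=2)); pickle.dump(c,open('w4.pkl','wb'))
print(env.get_obs()['tool_pos'])
E
```

```text
time_s: 14.5
tool_pos: [0.3909, 0.1597, 0.3259]
tool_rot: [179.9, -0.2, 56.3]
force: [-0.2, -0.8, -0.9]
grip_width: 0.0381
grasp_force: 0.0
mouth [0.52345771 0.11481955 0.088     ] caps [array([0.47866285, 0.14418348]), array([0.44201621, 0.08863878]), array([0.48467587, 0.06142245])]
est from top centre [0.519402 0.113358]
[0.3902242  0.15941831 0.32450047]
```

View pics/w4.png

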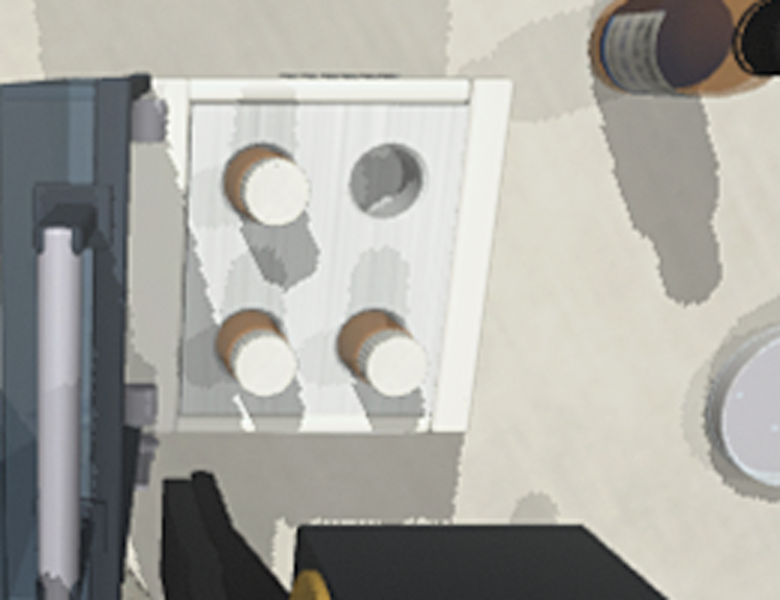

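```bash
python3 - <<'E'
from h import *
import pickle
c=pickle.load(open('w4.pkl','rb'))
f=lambda u,v:(300+u/3-.33,80+v/3-.33)
m=pt(c,*f(387,180),z=.088)[:2]
k=np.array([pt(c,*f(*p),z=.12)[:2] for p in [(276,191),(263,362),(392,361)]])
print('mouth',m,'caps',k,'para',k[0]+k[2]-k[1],np.linalg.norm(k[0]-k[1]),np.linalg.norm(k[2]-k[1]))
d=k[0]-k[1]; print('yaw xh from caps', np.degrees(np.arctan2(*(k[1]-k[2])[::-1])), 'from y',np.degrees(np.arctan2(*(k[1]-k[0])[::-1]))+90)
o=env.get_obs(); print(o['qpos'],todp([.4932-o['tool_pos'][0],-.158-o['tool_pos'][1],0]))
E
```

```text
mouth [0.52329595 0.11613429] caps [[0.47984813 0.14450198]
 [0.44226785 0.08955355]
 [0.48459494 0.06171148]] para [0.52217522 0.11665991] 0.0665703157369289 0.050663239775648294
yaw xh from caps 146.66372984496468 from y -34.36896745157593
[ 23.04894199 -13.46631446 -40.05597475 101.83622631  -8.61550668
  88.48927522 -49.69434831] [-2.070e+01  2.618e+01  1.000e-02]
```

```bash
python3 -m jog '[{"dp":[-2.6,3.3,0],"twist":10,"fingers":0.6},{"dp":[-5.2,6.6,0],"twist":20,"fingers":0.6},{"dp":[-7.8,9.9,1],"twist":30,"fingers":0.6},{"dp":[-10.4,13.2,3],"twist":40,"fingers":0.6},{"dp":[-13,16.5,5],"twist":50,"fingers":0.6},{"dp":[-15.6,19.8,8],"twist":60,"fingers":0.6},{"dp":[-18.2,23,11],"twist":70,"fingers":0.6},{"dp":[-20.7,26.2,14],"twist":80,"fingers":0.6}]' 15; python3 - <<'E'
from h import *
o=env.get_obs(); print(o['qpos'],todp([.4932-o['tool_pos'][0],-.158-o['tool_pos'][1],0]))
E
```

```text
time_s: 15.55
tool_pos: [0.4924, -0.1595, 0.1817]
tool_rot: [180.0, 0.1, -24.0]
force: [0.0, -0.6, -0.4]
grip_width: 0.0519
grasp_force: 0.0
[  42.05751079    5.33018764  -28.42032696  104.01610225    2.66391776
   71.4208358  -101.14602291] [ 0.02 -0.17 -0.  ]
```

```bash
python3 -m jog '[{"dp":[0,-0.15,4],"twist":10,"fingers":0.6},{"dp":[0,-0.15,8],"twist":10,"fingers":0.6},{"dp":[0,-0.15,11],"twist":10,"fingers":0.6},{"dp":[0,-0.15,14],"twist":10,"fingers":0.6},{"dp":[0,-0.15,16],"twist":10,"fingers":0.6},{"dp":[0,-0.15,16.6],"twist":10,"fingers":0.6},{"dp":[0,-0.15,16.6],"twist":10,"fingers":0.6}]' 8; python3 -m jog '[{"dp":[0,0,0],"twist":0,"fingers":0},{"dp":[0,0,0],"twist":0,"fingers":0},{"dp":[0,0,0],"twist":0,"fingers":0},{"dp":[0,0,0],"twist":0,"fingers":0},{"dp":[0,0,0],"twist":0,"fingers":0}]' 8
```

```text
time_s: 16.42
tool_pos: [0.4931, -0.1568, 0.0176]
tool_rot: [180.0, 0.1, -33.7]
force: [-0.4, 0.4, -0.5]
grip_width: 0.0521
grasp_force: 0.0
time_s: 17.05
tool_pos: [0.4939, -0.1573, 0.0185]
tool_rot: [180.0, -0.0, -33.7]
force: [-1.1, -0.9, 4.1]
grip_width: 0.027
grasp_force: 8.0
```

```bash
python3 -m jog '[{"dp":[0,0,-3],"twist":0,"fingers":0},{"dp":[0,0,-8],"twist":0,"fingers":0},{"dp":[0,0,-13],"twist":0,"fingers":0},{"dp":[-2,-4,-16],"twist":0,"fingers":0},{"dp":[-4.5,-8.5,-16],"twist":0,"fingers":0},{"dp":[-7,-13,-16],"twist":0,"fingers":0},{"dp":[-9,-17,-16],"twist":0,"fingers":0},{"dp":[-11,-20.5,-16],"twist":0,"fingers":0}]' 8; python3 -m jog '[{"dp":[-1.8,-3.9,0],"twist":0,"fingers":0},{"dp":[-1.8,-3.9,0],"twist":0,"fingers":0},{"dp":[-1.8,-3.9,0],"twist":0,"fingers":0}]' 8; python3 - <<'E'
from h import *
import pickle
c=cam('wrist','w5.png'); pickle.dump(c,open('w5.pkl','wb'))
o=env.get_obs(); p=o['tool_pos']; print(o['qpos'],p,todp([.523-p[0],.1162-p[1],0]))
print(proj(c,[[.523,.1162,.088],[p[0],p[1],p[2]+.04],[p[0],p[1],p[2]-.018]]))
E
```

```text
time_s: 18.05
tool_pos: [0.5157, 0.0764, 0.1779]
tool_rot: [-180.0, -0.0, -33.6]
force: [0.4, -0.4, -0.7]
grip_width: 0.0267
grasp_force: 8.0
time_s: 18.42
tool_pos: [0.5223, 0.1164, 0.1776]
tool_rot: [179.9, 0.0, -33.7]
force: [-0.2, -0.2, -0.5]
grip_width: 0.0265
grasp_force: 8.0
[  22.83123413    9.29593886  -41.59407765  101.73417043    6.53371924
   71.45056759 -144.25489931] [0.52239345 0.11569061 0.17766185] [ 0.02 -0.08 -0.  ]
[[318.38025829 204.517248  ]
 [320.45576925 297.24310698]
 [319.77027484 241.30269973]]
```

View pics/w5.png

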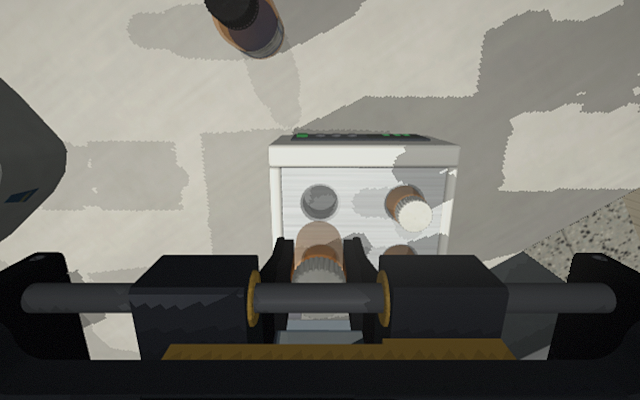

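```bash
cat > fit.py <<'E'
from h import *
import pickle,sys
def run(c,p,yaw_R):
    R=cv2.Rodrigues(np.array(c['rvec'],float))[0]; t=np.ravel(c['tvec']); o=-R.T@t
    v,u=np.mgrid[0:400,0:640]
    d=np.stack([(u-c['cx'])/c['fx'],(v-c['cy'])/c['fy'],np.ones(u.shape)],-1)@R
    P=o+d*c['depth'][...,None]; Q=o+d*((.088-o[2])/d[...,2])[...,None]
    near=np.hypot(Q[...,0]-.523,Q[...,1]-.116)<.021
    blk=P[near&(c['depth']>0)&(P[...,2]<.12)]
    top=np.median(blk[blk[:,2]>.08][:,2]); 
    m=(near&(c['depth']>0)&(P[...,2]<top-.003)).astype(np.uint8)
    n,l,s,ce=cv2.connectedComponentsWithStats(m); k=1+np.argmax(s[1:,4])
    (cu,cv_),r=cv2.minEnclosingCircle(np.argwhere(l==k)[:,::-1].astype(np.float32))
    print('block top z',top,'mask',s[k],ce[k],'encl',cu,cv_,r)
    q=Q[l==k][:,:2]; print('well (plane .088) mean',q.mean(0),'mid', cv2.minEnclosingCircle((q*1000).astype(np.float32)))
    # vial: points around TCP axis, tool frame
    L=(P-p)@yaw_R; w=(c['depth']>0)&(abs(L[...,1])<.016)&(abs(L[...,0])<.03)&(L[...,2]<.021)&(L[...,2]>.003)
    g=L[w]; 
    if len(g)>30:
        A=np.c_[2*g[:,:2],np.ones(len(g))]; s_=np.linalg.lstsq(A,(g[:,:2]**2).sum(1),rcond=None)[0]
        print('vial circle centre tool xy mm',s_[:2]*1000,'r',np.sqrt(s_[2]+s_[:2]@s_[:2])*1000,len(g),'low z',g[:,2].max())
    a=proj(c,[p+yaw_R@[0,0,.0185]]); print('pred bottom px',a)
E
python3 - <<'E'
from fit import *
c=pickle.load(open('w5.pkl','rb')); o=env.get_obs(); run(c,o['tool_pos'],Rt())
im=c['pixels'][180:280,260:440]; cv2.imwrite('pics/w5c.png',cv2.resize(im,None,fx=4.4,fy=4.4,interpolation=2))
E
```

```text
block top z 0.08643882906496539 mask [303 186  36  33 921] [320.21932682 201.88165038] encl 320.3714294433594 202.0 17.628671646118164
well (plane .088) mean [0.52398296 0.11376411] mid ((523.669921875, 113.9525375366211), 14.2962064743042)
vial circle centre tool xy mm [-0.25114485 -0.74618497] r 13.357619205136366 419 low z 0.018535529402619492
pred bottom px [[319.79989804 240.95979413]]
```

```bash
python3 -m jog '[{"dp":[0.24,0.13,2],"twist":0,"fingers":0},{"dp":[0.24,0.13,4.5],"twist":0,"fingers":0},{"dp":[0.24,0.13,6],"twist":0,"fingers":0},{"dp":[0.24,0.13,6],"twist":0,"fingers":0},{"dp":[0.24,0.13,6],"twist":0,"fingers":0}]' 8; python3 - <<'E'
from fit import *
c=cam('wrist'); o=env.get_obs(); p=o['tool_pos'];print(p); run(c,p,Rt())
print('well-TCP tool mm',(Rt().T@(np.array([.5239,.1139,0])-p))[:2]*1000)
im=c['pixels'][150:300,250:430]; cv2.imwrite('pics/w6.png',cv2.resize(im,None,fx=4,fy=4,interpolation=2))
E
```

```text
time_s: 19.1
tool_pos: [0.5244, 0.1144, 0.1188]
tool_rot: [-180.0, -0.1, -33.7]
force: [0.4, 0.4, 0.0]
grip_width: 0.0269
grasp_force: 8.0
[0.52451048 0.11461381 0.11902208]
block top z 0.08718993686340168 mask [299 213  45  27 367] [322.9400545  221.16621253] encl 320.6725158691406 232.3817901611328 22.330846786499023
well (plane .088) mean [0.53004449 0.10761047] mid ((524.1954345703125, 113.26570129394531), 14.248588562011719)
vial circle centre tool xy mm [0.16743548 0.03456158] r 13.402020658624451 417 low z 0.019089439909334194
pred bottom px [[318.54434118 241.82847964]]
well-TCP tool mm [-0.27507826  1.05244034]
```

View pics/w6.png

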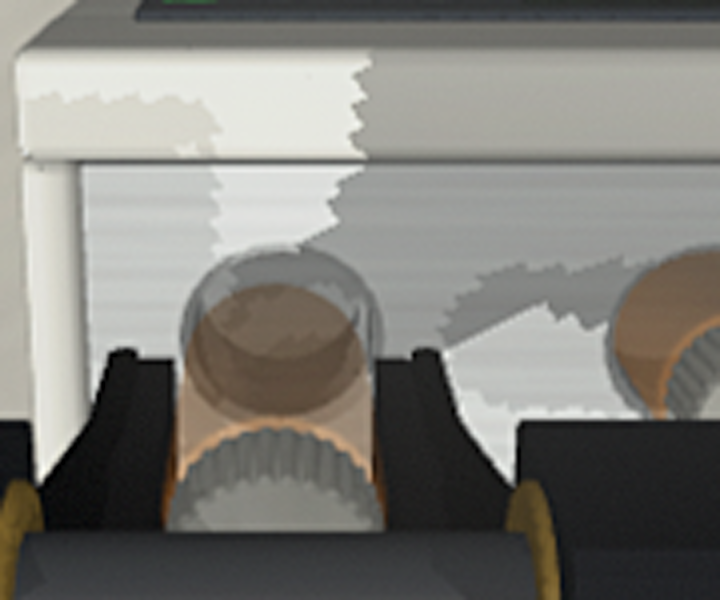

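```bash
python3 -m jog '[{"dp":[0,0.1,0.5],"twist":0,"fingers":0},{"dp":[0,0.1,1.0],"twist":0,"fingers":0},{"dp":[0,0.1,1.4],"twist":0,"fingers":0},{"dp":[0,0.1,1.6],"twist":0,"fingers":0},{"dp":[0,0.1,1.8],"twist":0,"fingers":0},{"dp":[0,0.1,1.8],"twist":0,"fingers":0}]' 8
```

```text
time_s: 19.9
tool_pos: [0.5231, 0.1138, 0.0999]
tool_rot: [180.0, 0.0, -33.7]
force: [0.7, 0.4, -0.2]
grip_width: 0.0267
grasp_force: 8.0
```

```bash
python3 -m jog '[{"dp":[0,0,0.2],"twist":0,"fingers":0},{"dp":[0,0,0.4],"twist":0,"fingers":0},{"dp":[0,0,0.6],"twist":0,"fingers":0},{"dp":[0,0,0.7],"twist":0,"fingers":0},{"dp":[0,0,0.7],"twist":0,"fingers":0}]' 8;  python3 - <<'E'
from h import *
o=env.get_obs(); print(o['tool_pos'],o['force'],env.get_obs()['wrist_torque'])
E
```

```text
time_s: 20.52
tool_pos: [0.5231, 0.1137, 0.0929]
tool_rot: [180.0, 0.0, -33.7]
force: [0.9, -0.1, 0.5]
grip_width: 0.0267
grasp_force: 8.0
[0.52314446 0.11370694 0.09291162] [ 0.87071026 -0.09033678  0.49139075] [ 0.09083924  0.05588634 -0.04672219]
```

```bash
python3 -m jog '[{"dp":[0,0,0],"twist":0,"fingers":0.36},{"dp":[0,0,0],"twist":0,"fingers":0.45},{"dp":[0,0,0],"twist":0,"fingers":0.5},{"dp":[0,0,0],"twist":0,"fingers":0.5},{"dp":[0,0,-3],"twist":0,"fingers":0.5},{"dp":[0,0,-8],"twist":0,"fingers":0.5},{"dp":[0,0,-12],"twist":0,"fingers":0.5},{"dp":[0,0,-12],"twist":0,"fingers":0.5}]' 8;  python3 - <<'E'
from h import *
c=cam('wrist'); s=cam('side'); o=env.get_obs(); print(o['tool_pos'])
# cap top heights near the four wells, wrist depth
R=cv2.Rodrigues(np.array(c['rvec'],float))[0]; t=np.ravel(c['tvec']); oo=-R.T@t
v,u=np.mgrid[0:400,0:640]
d=np.stack([(u-c['cx'])/c['fx'],(v-c['cy'])/c['fy'],np.ones(u.shape)],-1)@R
P=oo+d*c['depth'][...,None]; Z=P[...,2]
for w in [(.5239,.1138),(.4846,.0617)]:
    m=(c['depth']>0)&(np.hypot(P[...,0]-w[0],P[...,1]-w[1])<.02)&(Z<.19)
    q=P[m]; tz=np.percentile(q[:,2],98) if len(q) else None
    cap=q[q[:,2]>tz-.003]; print(w,len(q),'top z',tz,'cap centre',cap.mean(0),len(cap), 'ptp', cap[:,:2].max(0)-cap[:,:2].min(0))
print(proj(s,[[.39,.16,.28],[.5239,.1138,.12]]))
E
```

```text
time_s: 21.52
tool_pos: [0.5254, 0.1145, 0.2166]
tool_rot: [-179.8, -0.3, -33.7]
force: [-0.3, 0.6, -0.8]
grip_width: 0.0435
grasp_force: 0.0
[0.52314252 0.11361278 0.21293495]
(0.5239, 0.1138) 1488 top z 0.11997292952874328 cap centre [0.52373298 0.11369562 0.11880986] 645 ptp [0.02436727 0.02423822]
(0.4846, 0.0617) 1578 top z 0.11980135215381546 cap centre [0.48545273 0.05798358 0.1186864 ] 656 ptp [0.02437271 0.02455816]
[[317.77247738 205.51419465]
 [322.70319482 193.17449726]]
```

```bash
python3 -m jog '[{"dp":[4,0,-4],"twist":0,"fingers":0.5},{"dp":[8,-0,-5],"twist":0,"fingers":0.5},{"dp":[8,0,-5],"twist":0,"fingers":0.5},{"dp":[8,0,-5],"twist":0,"fingers":0.5}]' 8;  python3 - <<'E'
from h import *
for n in ('side','top'):
    c=cam(n)
    R=cv2.Rodrigues(np.array(c['rvec'],float))[0]; t=np.ravel(c['tvec']); oo=-R.T@t
    v,u=np.mgrid[0:400,0:640]
    d=np.stack([(u-c['cx'])/c['fx'],(v-c['cy'])/c['fy'],np.ones(u.shape)],-1)@R
    P=oo+d*c['depth'][...,None]
    m=(np.hypot(P[...,0]-.40,P[...,1]-.15)<.06)&(P[...,2]>.15)&(P[...,2]<.3)
    print(n,m.sum(), P[m][P[m][:,2]>.25].mean(0) if m.any() else '')
print(env.get_obs()['force'])
print(env.sign_off())
E
```

```text
time_s: 22.12
tool_pos: [0.5886, 0.0699, 0.2611]
tool_rot: [179.9, 0.2, -33.7]
force: [0.2, -0.3, -0.3]
grip_width: 0.0437
grasp_force: 0.0
side 1424 [0.38919099 0.16104099 0.27509403]
top 620 [0.39349523 0.16025259 0.27742425]
[ 0.17112406 -0.56468139  0.12058361]
the job is handed in; nothing more can be done
None
```

The lid stands open past its balance point, where I felt it come to rest on its stop before letting go. The amber vial is released and seated upright in the empty well, its cap level with its neighbour's, and the job was handed in at about 22 s (no verdict came back).

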